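# Take the spent cartridge out from under a snap-fit cover

### The arm

A 6-joint arm with a two-finger parallel gripper is mounted at the origin on a cart in front of the work surface, level with it; the furniture and walls round the work are solid. World frame = base frame: x ahead of the robot, y to its left, z up, the work surface at z = 0. Lengths are in m, angles in rad, forces in N, time in s.
With the tool pointing down it reaches from about 0.3 to 0.875 m from the base axis. Payload 4.2 kg.
Tool frame: the origin (TCP) lies midway between the tips of the shut fingers; the grasp point (between the pads) lies env.grip_depth behind it (env.grip_depth is the distance from the TCP to the grasp point, in m); x points along the fingers, y is the direction in which the jaws open and shut, and the axes are right-handed (so a half turn about x gives the same grasp; the last joint's range is limited). The gripper opens to 85 mm and grips with 20 to 120 N. Pads are 22 mm wide; open, the fingers measure 114 mm over their backs; the gripper's body (76 mm by 85 mm) begins 54 mm behind the grasp point. The pads swing forward as they close: fully open they stand 13 mm farther back than shut.
Start: joints at [1.318, 0.32, 1.565, -0, 1.257, -0.02], TCP at [0.133, 0.56, 0.231] pointing down, gripper open.
Joint ranges: [-3.11, 3.11], [-0.84, 2.01], [0.21, 2.61], [-1.34, 4.49], [0.05, 2.63], [-2.56, 2.56]. Speed limits (rad/s): [2.57, 2.57, 3.14, 3.14, 3.14, 3.14].

### API

Orientations are given as a unit quaternion [x, y, z, w].
In Python, from rig import telemetry, cams, ticket, env gives the robot as it stands. The module is installed in compiled form; this text tells all that it offers.
- The arm moves only by the tool arm_command, never from a script. Its argument "series" is a list of rows, each a list of 6 numbers: the shift along the tool's x, y, z in mm, then the turn, a rotation vector about the tool's x, y, z in rad. In form: [[tx, ty, tz, rx, ry, rz], ...]. A call has 1 to 8 rows; each row shifts and turns the commanded pose from where the row before left it, along the tool's axes as they then stand; what a row does not reach is not made up. A row lasts 1/12 s, in which the tool goes at most 41.7 mm and 7.16 degrees, less where a joint would pass 70% of its speed; a pose out of reach is approached as far as the arm can. A call is refused whole if a number of a shift passes 41.7 or a number of a turn 0.125, either way. A call with a gripper value outside its range is refused whole. "claw" is the closure, from -1 (fully open) to 1 (shut), set as the call begins (left out, the last holds). The fingers move at their own pace and stop on an object; "force" is the grip in N (left out, the last holds). Time passes only in rows, so rows that do not move let the fingers close. It gives the time, the measured TCP pose, the force and the opening at its end, in the units of the state.
- telemetry.observe(): the state, without advancing time (a new reading comes with each control period).
- cams.snapshot(name): name is "side" or "top" or "wrist"; returns a dict with "image" (384x512x3 uint8, red, green, blue), "K" (3x3 intrinsics, pixels), "k1" (the pictures are not rectified: a ray, as slopes to the right and down, at radius r is drawn at 1 + k1 r^2 times it, then the intrinsics apply), "R" (3x3) and "t" (3): a world point X has camera coordinates R X + t; the wrist camera has in their place "tool_from_camera" (4x4, takes a point from camera to tool coordinates, whose origin is the TCP and whose axes are the tool frame's). Camera axes: x right, y down, z forward; pixel columns grow to the right and rows downward; lengths in m; the calibration is good to about 2 mm. A picture is of the moment at which its call begins: read the wrist's pose just before it. There is no depth.
- ticket.job_done(): hands the job in, once; it reports no verdict.
The state is a dict: "t": time; "joint_pos": joint angles; "dq": joint speeds; "joint_torque": joint torques, N m; "position": TCP position; "tool_rot": TCP orientation; "wrist_force": force on the tool from outside, world axes, zero at the start; "ft_torque": the same for the moment, N m; "gripper_width": opening from 0.0 (shut) to 1.0 (fully open).
Only numpy, scipy, OpenCV 4.12 (cv2) and the standard library are available. Lean on these libraries where they do the work, as an engineer would, in place of code of your own. Each camera call takes 0.05 s, during which the arm holds its last target.

### The job

The drying cartridge of the small purge-gas dryer is spent. Squeeze the two orange snap tabs of the white cover together, lift the cover straight off the sloping panel and lay it open side down in the middle of the green mat; then take the blue cartridge out of the bay and set it in the yellow tray. Drop nothing, let go of both, and leave the other things on the bench where they are.

Things in the scene. Friction and masses are not known exactly. Their poses are not given: they have to be found in the camera images.
- dryer: Grey wedge console fixed to the bench, sizes in mm: 134 wide (y), about 150 deep (x), low at the front (-x), 115 high at the back. Origin: on the bench under the panel's centre; z up, x to its back. Its top panel, 150 up the slope x 134, slopes 30 degrees: the outward normal is its z tilted 30 degrees toward its -x.
- bay (a point): Centre of the sloping panel's surface, 78 mm above the bench. Here, under the cover, is a pocket 82 (up the slope) x 26, 11 deep, with a rim 4 high around it. Four steel catches 11 high stand on the panel, 22 to 32 up- and down-slope of this point and 30 to 39 to either side; the ears of the cover's tabs sit under them.
- cover: White hood 96 (x) x 40 (y) x 44 (z) mm, open underneath, 0.11 kg. Origin: centre of the open underside, at the start at the bay point with z along the panel's normal, x up the slope. On each long side an orange sprung tab, outer faces 66 apart, 54 when fully in. Lifts along z only while both are pressed in over 4; 12 of rise clears catches and rim.
- tab_left (a joint): Inward travel of the orange tab on the cover's +y side: 0 at rest, 0.006 m fully in; spring 2 N at rest to 8 N fully in. The tab is 30 wide (cover's x, in the middle of its length) and reaches from 1.5 to 40 mm above the cover's underside; ears at its foot reach 31 either way along x.
- tab_right (a joint): The same for the tab on the cover's -y side.
- cartridge: Blue block 80 (x) x 24 (y) x 48 (z) mm, 0.08 to 0.17 kg, loose in the bay with 1 play all round. Origin: centre of its underside, at the start on the pocket's floor, 11 below the panel, z along the panel's normal, x up the slope: it stands 37 out of the panel. Pull it out along its z; 15 clears the rim.
- mat: Green mat fixed to the bench, 170 (x) x 130 (y) x 4 mm. Origin: centre of its underside, on the bench.
- tray: Yellow open tray fixed to the bench, 160 (x) x 120 (y) x 30 mm high outside, walls and floor 4 mm. Origin: centre of its underside, on the bench.
- jar1: Bystander: jar with blue cap, 68 dia x 100 mm.
- jar3: Bystander: jar with yellow cap, 54 dia x 75 mm.
- pen_red: Bystander: red pen, 138 long mm.
- marker_black: Bystander: white and black marker, 135 long mm.
- log_book: Bystander: dark blue note book, 206 x 154 x 17 mm.
- stopwatch: Bystander: black stopwatch, 70 x 58 x 18 mm.
- charging_funnel: Bystander: steel funnel standing on its mouth, 68 dia x 78 mm.
- tape_roll: Bystander: roll of tape lying flat, 82 dia x 24 mm.

How it is judged:
On the way:
1. the cover is at least 20 mm off the panel with both tabs pressed in, while the cartridge is still in the bay (distance between cover and bay above 0.02 m and value of joint each of tab_left, tab_right above 0.004 m and distance of cartridge from where it was at the start of the episode below 0.02 m), for 0.1 s.
At the end, for the whole second after the job is handed in: The cover lies level on the mat, open side down (within 0.1 rad, underside within 5 mm of its top), centres within 45 mm; the cartridge lies in the tray in any position (centre of its underside inside the walls, under 30 mm above the bench); both at rest (horizontal distance between cover and mat below 0.045 m and height (world z) of cover below 0.009 m and angle between cover's own z axis and vertical below 0.1 rad and linear speed of each of cover, cartridge below 0.02 m/s and x of cartridge in the frame of tray between -0.076 and 0.076 m and y of cartridge in the frame of tray between -0.056 and 0.056 m and height (world z) of cartridge below 0.03 m); the robot touches nothing.
It fails at once if the cover or the cartridge is dropped (moves faster than 0.7 m/s without the fingers touching it) ((contact force between the fingers and cover below 0.05 N and linear speed of cover above 0.7 m/s) or (contact force between the fingers and cartridge below 0.05 N and linear speed of cartridge above 0.7 m/s)).
It fails at once if a bystander is moved by more than 30 mm (distance of any of jar1, jar3, pen_red, marker_black, log_book, stopwatch, charging_funnel, tape_roll from where it was at the start of the episode above 0.03 m).
It also fails if it takes over 69 s, if anything falls off the work surface, if the arm or the gripper's body presses on something with over 40 N, if the wrist force passes 120 N, or if a joint passes its speed limit or range.

## Working session

There is one attempt and no reset: what is moved stays moved. The work goes in short steps, Python scripts to look and compute and a tool call to move; the robot and the scene stay as the last step left them, time stands still between calls to the robot, and variables do not carry over. Pictures are saved under pics/ and viewed, and the job is handed in when it is done.

Besides the shell and the picture viewer there is one more tool, called in YAML: its name, and indented under it one key for each argument. arm_command: Moves the arm, as the interface text tells. Its arguments: {"type":"object","properties":{"series":{"type":"array"},"claw":{"type":"number"},"force":{"type":"number"}},"required":["series"]}

```bash
mkdir -p pics; ls; python3 - <<'E'
from rig import telemetry, cams, ticket, env
import cv2
print(env.grip_depth, telemetry.observe())
for n in ("side","top","wrist"):
    s=cams.snapshot(n); cv2.imwrite(f"pics/{n}0.png",s["image"][...,::-1])
    print(n,{k:v for k,v in s.items() if k!="image"})
E
```

```text
pics
0.0187 {'t': 0.0, 'joint_pos': array([ 1.31798753e+00,  3.20290705e-01,  1.56565244e+00, -1.82091062e-05,
        1.25741085e+00, -1.99843258e-02]), 'dq': array([ 0.00010055,  0.00064658,  0.00090576,  0.0017353 , -0.00015255,
        0.00195906]), 'joint_torque': array([ 1.67155285e-04, -4.15534866e+01, -2.34158188e+01,  3.56966109e-05,
        8.37504835e-03, -1.15998526e-05]), 'position': array([0.13254622, 0.55903189, 0.23049327]), 'tool_rot': array([ 0.0815103 ,  0.70239947, -0.08274585,  0.70224225]), 'wrist_force': array([-1.26700912, -0.88424575,  0.21437672]), 'ft_torque': array([-0.00728683,  0.03741576, -0.01608619]), 'gripper_width': 1.000250907309539}
side {'K': array([[402.11780754,   0.        , 256.4806804 ],
       [  0.        , 402.11780754, 195.42047755],
       [  0.        ,   0.        ,   1.        ]]), 'k1': 0.023993954625142835, 'R': array([[ 0.35506404, -0.93480751, -0.00802738],
       [-0.81117904, -0.30381586, -0.49968438],
       [ 0.46466987,  0.1839316 , -0.86617035]]), 't': array([-0.15002007,  0.51477104,  1.21846777])}
top {'K': array([[351.11
[... 227 characters left out ...]
   [-0.9823109 , -0.02255725, -0.18589372],
       [ 0.18568171,  0.01117319, -0.98254642]]), 't': array([0.07127035, 0.56179927, 1.44206088])}
wrist {'K': array([[310.46236695,   0.        , 252.16719759],
       [  0.        , 310.46236695, 194.56720081],
       [  0.        ,   0.        ,   1.        ]]), 'k1': -0.06920765853072944, 'tool_from_camera': array([[-1.96863561e-05, -3.23144389e-01,  9.46349673e-01,
        -1.42862083e-01],
       [ 9.99999901e-01,  4.15200391e-04,  1.62578416e-04,
        -2.79623887e-04],
       [-4.45461058e-04,  9.46349582e-01,  3.23144349e-01,
        -8.37984247e-02],
       [ 0.00000000e+00,  0.00000000e+00,  0.00000000e+00,
         1.00000000e+00]])}
```

View pics/side0.png

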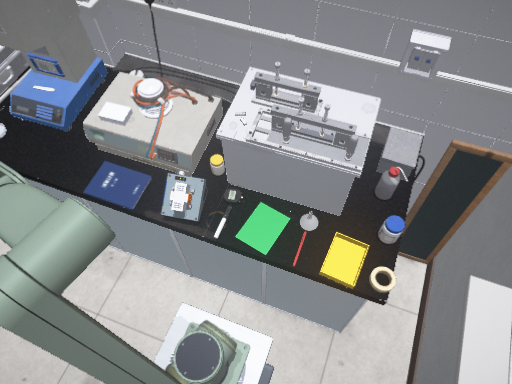

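View pics/top0.png

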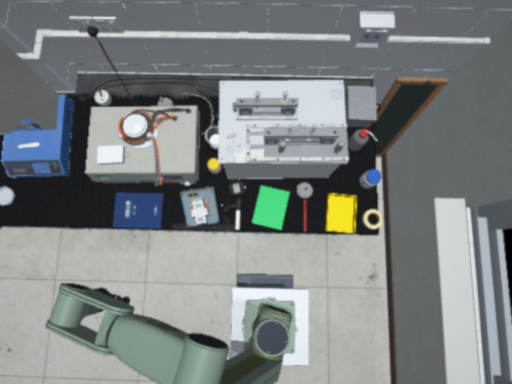

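View pics/wrist0.png

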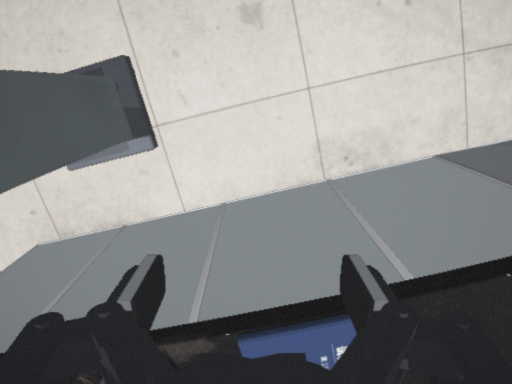

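The side view shows the dryer at about (185,195), the mat at (263,228) and the tray at (344,260). In the top view they are at (199,207), (270,207) and (341,213). I'll zoom in next.

```bash
cat > h.py <<'E'
import numpy as np, cv2
from scipy.spatial.transform import Rotation as Rot
def ray(s,u,v,st=None):
    K=s["K"]; d=np.array([s["k1"],0,0,0,0])
    # model: distorted = x(1+k1 r^2)
    p=cv2.undistortPoints(np.array([[[u,v]]],float),K,d,None,None).ravel()
    dc=np.array([p[0],p[1],1.])
    if "R" in s: return -s["R"].T@s["t"], s["R"].T@dc
    T=s["tool_from_camera"]; Rt=Rot.from_quat(st["tool_rot"]).as_matrix()
    return Rt@T[:3,3]+st["position"], Rt@T[:3,:3]@dc
def onz(s,u,v,z,st=None):
    o,d=ray(s,u,v,st); return o+d*(z-o[2])/d[2]
def proj(s,X,st=None):
    X=np.atleast_2d(np.asarray(X,float))
    if "R" in s: c=X@s["R"].T+s["t"]
    else:
        T=s["tool_from_camera"]; Rt=Rot.from_quat(st["tool_rot"]).as_matrix()
        t=(X-st["position"])@Rt; c=(t-T[:3,3])@T[:3,:3]
    x=c[:,:2]/c[:,2:]; r2=(x**2).sum(1,keepdims=True); x=x*(1+s["k1"]*r2)
    return x*[s["K"][0,0],s["K"][1,1]]+s["K"][:2,2]
E
python3 - <<'E'
from rig import cams
import cv2,pickle
a=cams.snapshot("side");b=cams.snapshot("top")
pickle.dump((a,b),open("s0.pkl","wb"))
f=lambda s,x0,y0,w,h,k:cv2.resize(s["image"][y0:y0+h,x0:x0+w,::-1],None,fx=k,fy=k,interpolation=cv2.INTER_CUBIC)
cv2.imwrite("pics/sz.png",f(a,150,160,80,75,8))
cv2.imwrite("pics/tz.png",f(b,170,170,100,70,8))
cv2.imwrite("pics/sz2.png",f(a,220,190,190,110,4))
cv2.imwrite("pics/tz2.png",f(b,220,170,170,70,4))
E
```

```text
(no output)
```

View pics/sz.png

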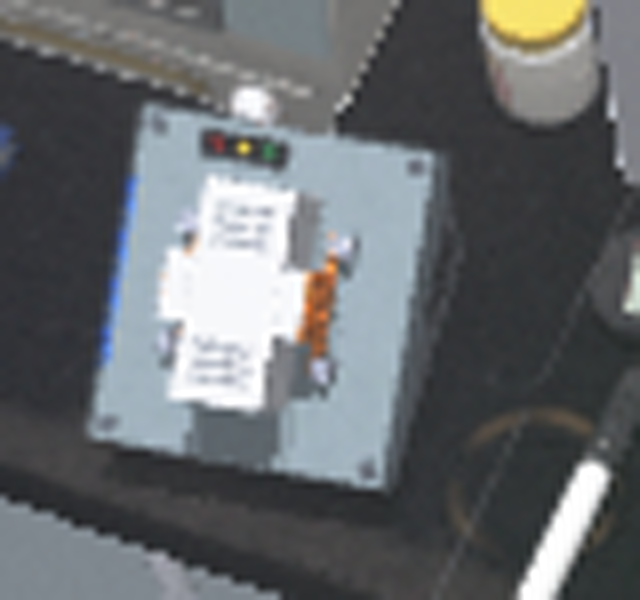

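View pics/tz.png

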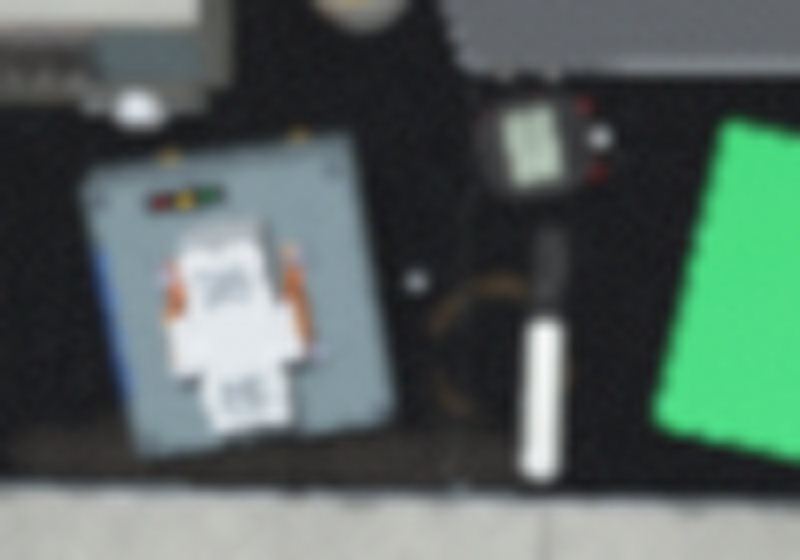

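View pics/sz2.png

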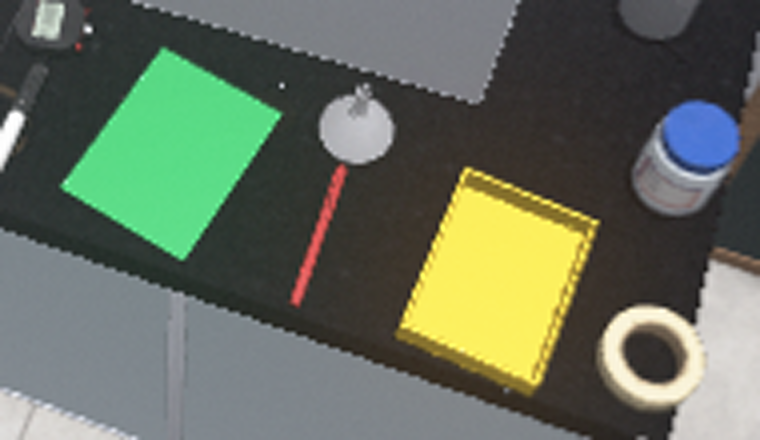

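View pics/tz2.png

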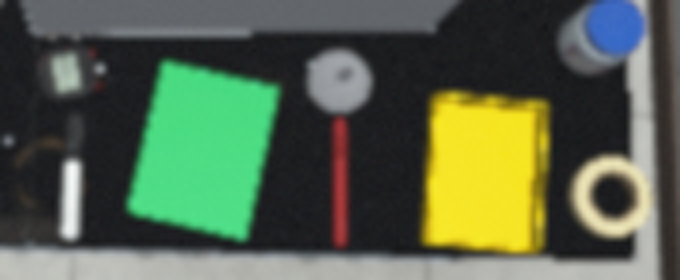

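```bash
cat > fit.py <<'E'
import pickle,numpy as np
from h import *
from scipy.optimize import least_squares
a,b=pickle.load(open("s0.pkl","rb"))
def un(p,off,k): return (np.array(p)+.5)/k-.5+off
def fit(loc,ps,pt,x0,name):
    def f(q,r=True):
        c,s=np.cos(q[2]),np.sin(q[2])
        W=loc@np.array([[c,s,0],[-s,c,0],[0,0,1]])+[q[0],q[1],0]
        return np.concatenate([(proj(a,W)-ps).ravel(),(proj(b,W)-pt).ravel()])
    r=least_squares(f,x0); print(name,r.x.round(4),np.degrees(r.x[2]).round(1)); print(r.fun.round(1)); return r.x
S=[(1,1),(1,-1),(-1,-1),(-1,1)]
L=np.array([[i*.06495,j*.067,.078+i*.0375] for i,j in S])
fit(L,un([(145,105),(440,155),(388,490),(90,435)],(150,160),8),un([(82,180),(350,132),(393,412),(138,455)],(170,170),8),[.4,.2,0],"dryer")
L=np.array([[i*.085,j*.065,.004] for i,j in S])
fit(L,un([(163,47),(282,115),(183,260),(62,187)],(220,190),4),un([(162,60),(280,87),(245,240),(128,210)],(220,170),4),[.4,0,0],"mat")
L=np.array([[i*.08,j*.06,.030] for i,j in S])
fit(L,un([(467,168),(599,222),(538,383),(400,328)],(220,190),4),un([(432,93),(549,103),(541,252),(423,243)],(220,170),4),[.4,-.2,0],"tray")
for n,u,v,z in [("jar1",(615),28,.1)]:
    pass
for n,z,p in [("jar3cap",.075,(213.5,162)),("stopw",.018,(237,188)),("markerend",.007,(237.5,227)),("markertop",.007,(238.5,200))]:
    print(n,onz(b,*p,z).round(3))
for n,z,p in [("funnel top",.078,(306,188)),("pen",.004,(305,199)),("pen",.004,(305,230)),("jar1",.1,(373,177)),("tape",.024,(372.5,218.5)),("edge",0,(228,231))]:
    print(n,onz(b,*p,z).round(3))
E
python3 fit.py
```

```text
dryer [0.4732 0.2983 0.1722] 9.9
[ 0.2 -0.7 -0.2 -1.1 -0.4 -1.   0.3 -0.4  0.6  0.9 -0.3  2.1  0.3  0.3
  0.7 -0.4]
mat [ 0.4922  0.002  -0.2117] -12.1
[-0.  -0.4  0.4 -0.6  0.1  0.2 -0.6 -0.2  0.5  0.4 -0.2  0.4  0.1 -0.1
 -0.   0.4]
tray [ 0.4705 -0.2996 -0.0773] -4.4
[-0.6 -0.6 -0.3 -0.5  0.2  0.7 -0.2 -0.7  1.   0.2 -0.4  0.4 -0.2  0.4
  1.  -0.2]
jar3cap [0.67  0.251 0.075]
stopw [0.57  0.151 0.018]
markerend [0.402 0.144 0.007]
markertop [0.519 0.143 0.007]
funnel top [ 0.566 -0.141  0.078]
pen [ 0.531 -0.147  0.004]
pen [ 0.396 -0.147  0.004]
jar1 [ 0.614 -0.416  0.1  ]
tape [ 0.45  -0.433  0.024]
edge [0.384 0.185 0.   ]
```

```bash
cat > plan.py <<'E'
import numpy as np
from scipy.spatial.transform import Rotation as Rot
from rig import telemetry
DR=np.array([.4732,.2983]); YAW=.1722; TILT=np.pi/6
def panel(yaw=None):
    yaw=YAW if yaw is None else yaw
    # columns: up-slope, left, normal
    return Rot.from_euler("z",yaw).as_matrix()@Rot.from_euler("y",-TILT).as_matrix()
def down(yaw): return Rot.from_euler("z",yaw).as_matrix()
def tool(P,flip=False):
    # tool x=-P z ; y=+-P y
    s=-1 if flip else 1
    x=-P[:,2]; y=s*P[:,1]; return np.column_stack([x,y,np.cross(x,y)])
def rows(target_p,target_R,n,st=None,P0=None):
    st=st or telemetry.observe()
    p=st["position"] if P0 is None else P0[0]; R=Rot.from_quat(st["tool_rot"]).as_matrix() if P0 is None else P0[1]
    rv=Rot.from_matrix(R.T@target_R).as_rotvec()/n
    M=sum(np.linalg.matrix_power(Rot.from_rotvec(rv).as_matrix(),k) for k in range(n))
    t=np.linalg.solve(M,R.T@(target_p-p))*1e3
    print(n,"rows",t.round(1).tolist(),rv.round(4).tolist(),"tot deg",np.degrees(np.linalg.norm(rv)*n).round(1))
E
python3 - <<'E'
from plan import *
st=telemetry.observe(); print(Rot.from_quat(st["tool_rot"]).as_matrix().round(3))
P=panel(); bay=np.r_[DR,.078]
for f in (False,True):
    print(tool(P,f).round(3)); rows(bay+P[:,2]*.15,tool(P,f),16)
E
```

```text
[[-0.     0.231  0.973]
 [-0.001  0.973 -0.231]
 [-1.    -0.001 -0.   ]]
[[ 0.493 -0.171  0.853]
 [ 0.086  0.985  0.148]
 [-0.866  0.     0.5  ]]
16 rows [5.4, -16.5, 16.9] [-0.0247, -0.0323, 0.0067] tot deg 37.8
[[ 0.493  0.171 -0.853]
 [ 0.086 -0.985 -0.148]
 [-0.866 -0.    -0.5  ]]
16 rows [-1.8, 20.9, 25.5] [0.1658, 0.0092, 0.0445] tot deg 157.6
```

arm_command:
  series:
    - [5, -16.5, 17, -0.025, -0.032, 0.007]
    - [5, -16.5, 17, -0.025, -0.032, 0.007]
    - [5, -16.5, 17, -0.025, -0.032, 0.007]
    - [5, -16.5, 17, -0.025, -0.032, 0.007]
    - [5, -16.5, 17, -0.025, -0.032, 0.007]
    - [5, -16.5, 17, -0.025, -0.032, 0.007]
    - [5, -16.5, 17, -0.025, -0.032, 0.007]
    - [5, -16.5, 17, -0.025, -0.032, 0.007]
  claw: -1

```text
t: 0.92
position: [0.2519, 0.4086, 0.2045]
tool_rot: [0.02, 0.609, -0.001, 0.793]
wrist_force: [0.6, -0.0, 0.3]
gripper_width: 1.008
```

arm_command:
  series:
    - [5, -16.5, 17, -0.025, -0.032, 0.007]
    - [5, -16.5, 17, -0.025, -0.032, 0.007]
    - [5, -16.5, 17, -0.025, -0.032, 0.007]
    - [5, -16.5, 17, -0.025, -0.032, 0.007]
    - [5, -16.5, 17, -0.025, -0.032, 0.007]
    - [5, -16.5, 17, -0.025, -0.032, 0.007]
    - [5, -16.5, 17, -0.025, -0.032, 0.007]
    - [0, 0, 0, 0, 0, 0]

```text
t: 1.58
position: [0.3813, 0.2977, 0.2106]
tool_rot: [-0.035, 0.514, 0.067, 0.855]
wrist_force: [0.4, -0.6, 0.1]
gripper_width: 0.999
```

```bash
python3 - <<'E'
from plan import *
from rig import cams
import cv2,pickle
st=telemetry.observe()
s=cams.snapshot("wrist"); pickle.dump((st,s),open("w1.pkl","wb"))
cv2.imwrite("pics/w1.png",cv2.resize(s["image"][...,::-1],(768,576),interpolation=cv2.INTER_CUBIC))
P=panel(); bay=np.r_[DR,.078]
print(st["t"],st["position"],st["joint_pos"])
rows(bay+P[:,2]*.15,tool(P),1)
E
```

```text
1.5833 [0.38133457 0.29765579 0.2105963 ] [ 0.82962485  0.02919884  2.09397496 -0.47795426  0.67806695 -0.56491302]
1 rows [9.9, -16.0, 13.3] [-0.0252, -0.0354, 0.0011] tot deg 2.5
```

View pics/w1.png

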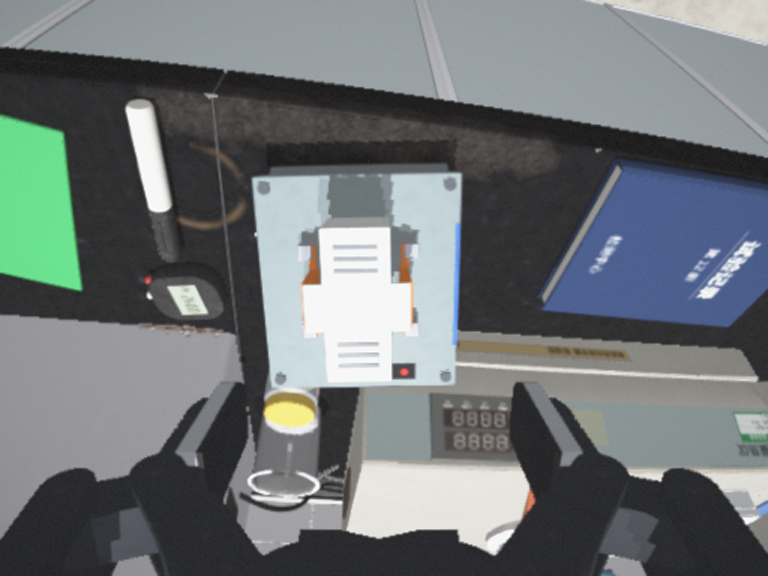

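The wrist view shows the panel corners at (252,177), (463,172), (455,384) and (268,387), with the cover top spanning (326–391, 220–380). I'll refine the dryer pose from these.

```bash
cat > fit2.py <<'E'
import pickle
from h import *; from plan import *
from scipy.optimize import least_squares
st,s=pickle.load(open("w1.pkl","rb"))
un=lambda p:(np.array(p,float)+.5)/1.5-.5
def W(q,loc):
    P=panel(q[2]); return loc@P.T+[q[0],q[1],.078]
A=np.array([[-.075,-.067,0],[-.075,.067,0],[.075,.067,0],[.075,-.067,0]])
pa=un([(252,176),(463,172),(455,384),(268,387)])
B=np.array([[-.048,-.020,.044],[-.048,.020,.044],[.048,.020,.044],[.048,-.020,.044]])
pb=un([(328,221),(391,219),(391,379),(326,380)])
for L,p in ((A,pa),(B,pb),(np.r_[A,B],np.r_[pa,pb])):
    r=least_squares(lambda q:(proj(s,W(q,L),st)-p).ravel(),[.473,.298,.17]); print(r.x.round(4),r.fun.round(1))
im=cv2.resize(s["image"][...,::-1],(768,576))
for X in proj(s,W(r.x,np.r_[A,B]),st): cv2.circle(im,tuple(int(i) for i in (X+.5)*1.5),3,(255,0,255),1)
cv2.imwrite("pics/w1f.png",im[150:420,200:500].repeat(2,0).repeat(2,1))
E
python3 fit2.py
```

```text
[0.4698 0.2993 0.1576] [ 0.3 -0.5 -0.8  0.4 -1.  -0.   1.6 -0.7]
[0.4665 0.2995 0.1295] [-3.2  0.2  2.7  2.   0.2 -1.   0.3 -1.9]
[0.468  0.2997 0.148 ] [ 1.1 -2.7  0.7 -0.6 -0.8 -0.6  1.3 -1.9 -4.5  2.   1.2  3.1  0.5 -0.3
  0.8 -0.7]
```

View pics/w1f.png

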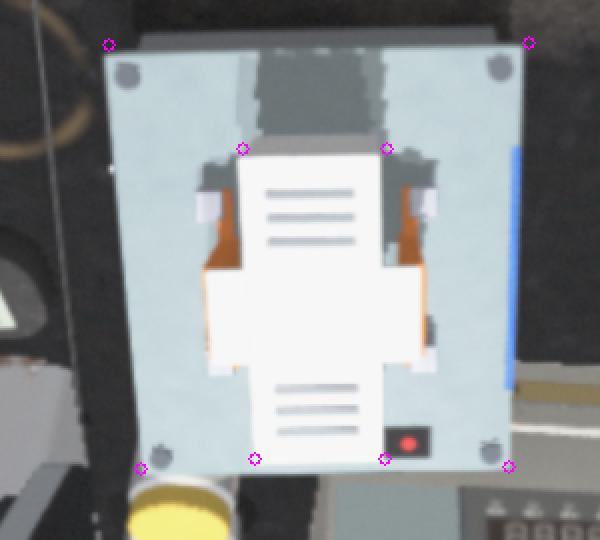

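```bash
sed -i 's/pa=un.*/pa=un([(253.5,178.5),(461,173.5),(455.5,383.5),(270,387.5)])/; s/pb=un.*/pb=un([(319,227),(390.5,226.5),(391.5,381.5),(327,382.5)])/' fit2.py; python3 fit2.py
```

```text
[0.4711 0.2997 0.1656] [-0.6 -0.5  0.2  0.1 -0.7  0.7  1.3 -0.2]
[0.4706 0.2995 0.161 ] [ 0.2  0.6 -0.1  0.2 -0.2 -0.6  0.1 -0.8]
[0.4708 0.2997 0.1644] [-0.7 -0.8  0.3 -0.1 -0.8  0.6  1.1 -0.3  0.1  0.9 -0.3  0.4  0.  -0.5
  0.3 -0.6]
```

View pics/w1f.png

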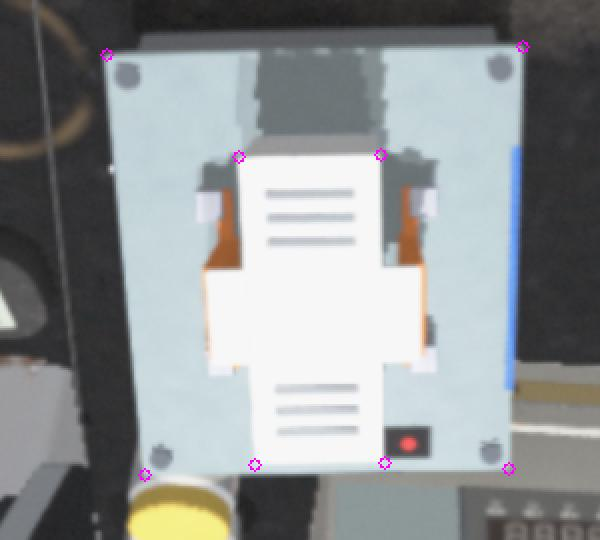

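```bash
sed -i 's/^DR=.*/DR=np.array([.4708,.2996]); YAW=.163; TILT=np.pi\/6/' plan.py; python3 - <<'E'
from plan import *
P=panel(); bay=np.r_[DR,.078]
rows(bay+P[:,2]*.09,tool(P),4)
E
```

```text
4 rows [17.3, -3.5, 3.1] [-0.0043, -0.0089, -0.0008] tot deg 2.3
```

arm_command:
  series:
    - [17, -3.5, 3, -0.004, -0.009, -0.001]
    - [17, -3.5, 3, -0.004, -0.009, -0.001]
    - [17, -3.5, 3, -0.004, -0.009, -0.001]
    - [17.5, -3.5, 3, -0.004, -0.009, -0.001]
    - [0, 0, 0, 0, 0, 0]
    - [0, 0, 0, 0, 0, 0]

```text
t: 2.13
position: [0.425, 0.2939, 0.1557]
tool_rot: [-0.041, 0.499, 0.071, 0.863]
wrist_force: [0.1, -0.2, -0.0]
gripper_width: 0.997
```

```bash
python3 - <<'E'
from plan import *
from rig import cams
import cv2,pickle
st=telemetry.observe()
s=cams.snapshot("wrist"); pickle.dump((st,s),open("w1.pkl","wb"))
cv2.imwrite("pics/w2.png",cv2.resize(s["image"][...,::-1],(768,576),interpolation=cv2.INTER_CUBIC))
P=panel(); bay=np.r_[DR,.078]
rows(bay+P[:,2]*.09,tool(P),1)
rows(bay+P[:,2]*.008,tool(P),1)
E
```

```text
1 rows [1.0, -2.2, 0.5] [0.0014, 0.0004, -0.0013] tot deg 0.1
1 rows [83.0, -2.3, 0.4] [0.0014, 0.0004, -0.0013] tot deg 0.1
```

View pics/w2.png

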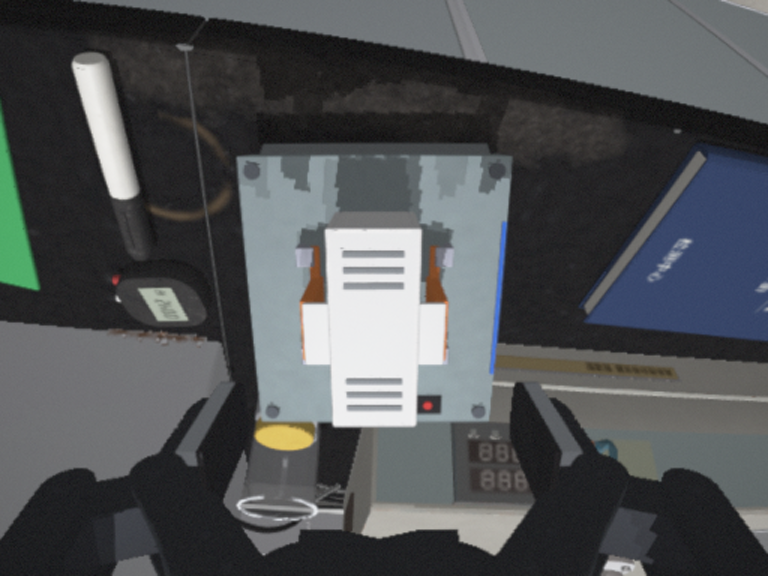

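```bash
sed -i 's/pa=un.*/pa=un([(237,157),(512,156),(491,423),(258,423)])/; s/pb=un.*/pb=un([(326,228),(421,228),(417,427),(333,427)])/' fit2.py; python3 fit2.py
```

```text
[0.4712 0.2994 0.1648] [ 0.  -0.1 -0.4  0.6 -2.  -1.6  2.4 -1.7]
[0.4712 0.2998 0.1696] [-0.6  0.3  0.7  0.1 -0.3 -0.4  0.3 -0.4]
[0.4712 0.2996 0.1656] [ 0.2 -0.  -0.2  0.5 -1.7 -1.6  2.7 -1.7 -0.6  0.3  0.7  0.2 -0.7 -0.4
 -0.2 -0.4]
```

arm_command:
  series:
    - [15, -0.7, 0, 0.001, 0, -0.001]
    - [15, -0.7, 0, 0, 0, 0]
    - [15, -0.7, 0, 0, 0, 0]
    - [15, 0, 0.5, 0, 0, 0]
    - [13, 0, 0, 0, 0, 0]
    - [12, 0, 0, 0, 0, 0]
    - [0, 0, 0, 0, 0, 0]
    - [0, 0, 0, 0, 0, 0]

```text
t: 2.85
position: [0.4682, 0.2992, 0.0837]
tool_rot: [-0.041, 0.498, 0.071, 0.863]
wrist_force: [0.4, 0.8, 0.3]
gripper_width: 1.002
```

```bash
python3 - <<'E'
from plan import *
from rig import cams
import cv2
s=cams.snapshot("wrist")
cv2.imwrite("pics/w3.png",cv2.resize(s["image"][...,::-1],(768,576),interpolation=cv2.INTER_CUBIC))
P=panel(); bay=np.r_[DR,.078]
rows(bay+P[:,2]*.005,tool(P),1)
E
```

```text
1 rows [1.6, -0.2, -0.8] [0.0004, 0.0021, -0.0008] tot deg 0.1
```

View pics/w3.png

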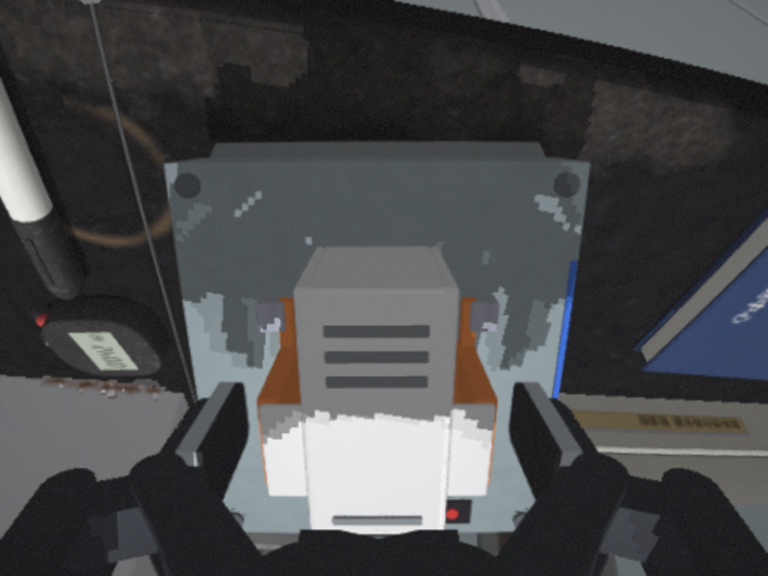

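The fingers straddle the tabs at (265,450) and (490,450), centred, so I'll squeeze.

arm_command:
  series:
    - [0, 0, -0.5, 0, 0, 0]
    - [0, 0, 0, 0, 0, 0]
    - [0, 0, 0, 0, 0, 0]
    - [0, 0, 0, 0, 0, 0]
    - [0, 0, 0, 0, 0, 0]
    - [0, 0, 0, 0, 0, 0]
    - [0, 0, 0, 0, 0, 0]
    - [0, 0, 0, 0, 0, 0]
  claw: 1
  force: 40

```text
t: 3.57
position: [0.4674, 0.2988, 0.0847]
tool_rot: [-0.04, 0.497, 0.071, 0.864]
wrist_force: [-9.3, -2.0, 13.6]
gripper_width: 0.616
```

```bash
python3 - <<'E'
from plan import *
from rig import cams
import cv2
st=telemetry.observe();print(st["gripper_width"]*85)
s=cams.snapshot("wrist")
cv2.imwrite("pics/w4.png",cv2.resize(s["image"][...,::-1],(768,576),interpolation=cv2.INTER_CUBIC))
E
```

```text
52.323335625167275
```

View pics/w4.png

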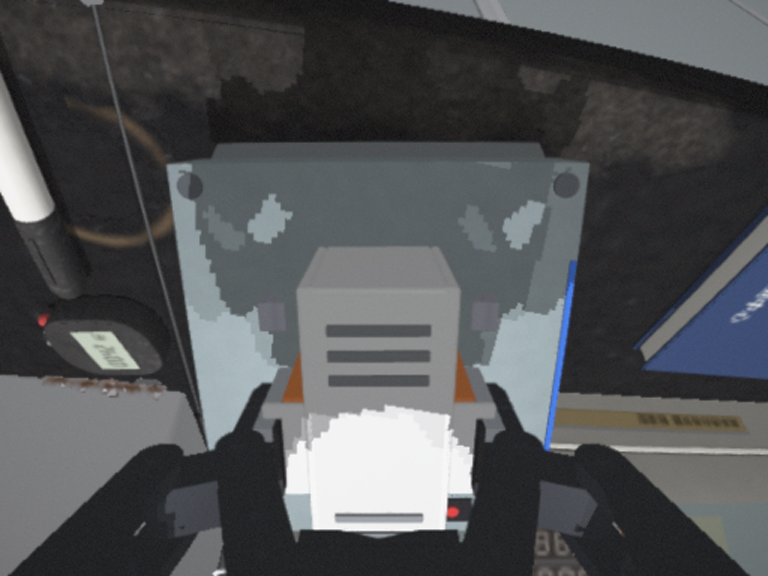

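Both tabs are pressed in (52 mm opening), so I'll lift along the normal.

arm_command:
  series:
    - [-2, 0, 0, 0, 0, 0]
    - [-3, 0, 0, 0, 0, 0]
    - [-4, 0, 0, 0, 0, 0]
    - [-6, 0, 0, 0, 0, 0]
    - [-8, 0, 0, 0, 0, 0]
    - [-8, 0, 0, 0, 0, 0]
    - [-8, 0, 0, 0, 0, 0]
    - [0, 0, 0, 0, 0, 0]

```text
t: 4.28
position: [0.4483, 0.2956, 0.1177]
tool_rot: [-0.04, 0.497, 0.071, 0.864]
wrist_force: [0.7, -0.2, -0.6]
gripper_width: 0.606
```

```bash
python3 - <<'E'
from plan import *
from rig import cams
import cv2
st=telemetry.observe();print(st["gripper_width"]*85,st["wrist_force"])
s=cams.snapshot("wrist")
cv2.imwrite("pics/w5.png",cv2.resize(s["image"][...,::-1],(768,576),interpolation=cv2.INTER_CUBIC))
s=cams.snapshot("side")
cv2.imwrite("pics/s5.png",cv2.resize(s["image"][140:240,130:280,::-1],None,fx=5,fy=5,interpolation=cv2.INTER_CUBIC))
E
```

```text
51.53838565189947 [ 0.69209878 -0.18228958 -0.61928069]
```

View pics/w5.png

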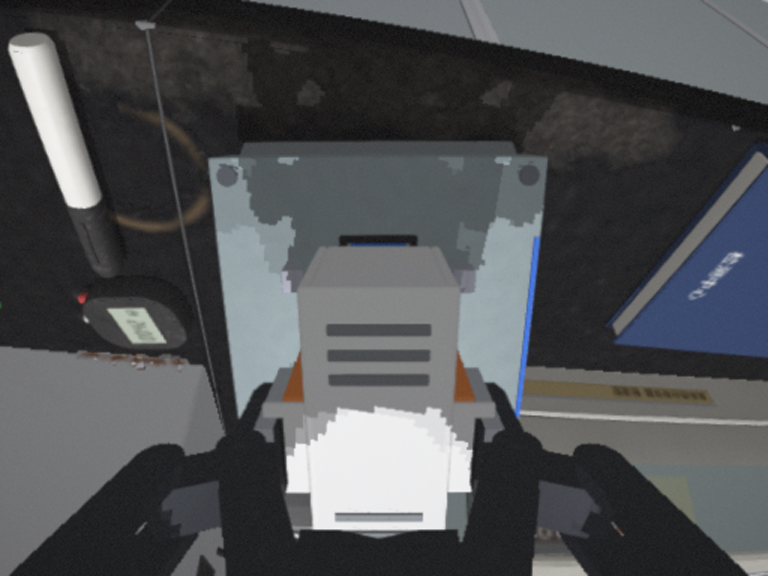

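View pics/s5.png

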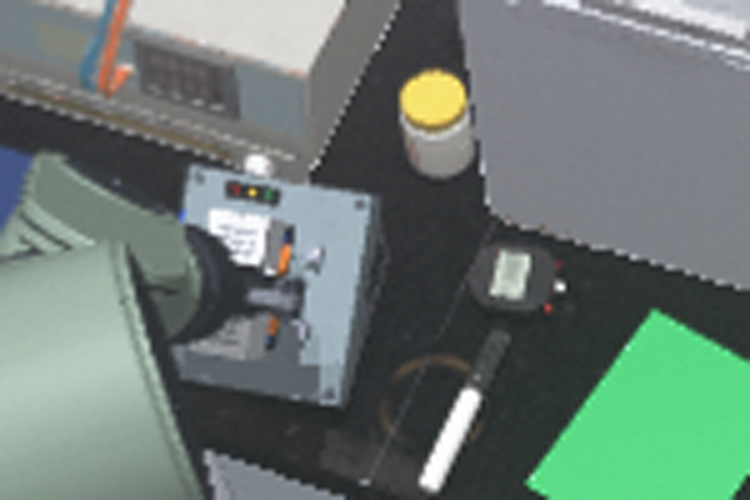

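Lifted cleanly: the cartridge is still in the bay (blue at (380,243)) and the cover hasn't moved in the grip. Next I'll raise it further and carry it to the mat.

arm_command:
  series:
    - [-12, 0, 0, 0, 0, 0]
    - [-15, 0, 0, 0, 0, 0]
    - [-15, 0, 0, 0, 0, 0]
    - [-15, 0, 0, 0, 0, 0]
    - [-12, 0, 0, 0, 0, 0]
    - [0, 0, 0, 0, 0, 0]

```text
t: 4.88
position: [0.4144, 0.2903, 0.1778]
tool_rot: [-0.04, 0.497, 0.071, 0.864]
wrist_force: [-0.4, 0.2, -1.7]
gripper_width: 0.607
```

```bash
python3 - <<'E'
from plan import *
P=panel(); bay=np.r_[DR,.078]
d=P.T@(np.array([.4674,.2988,.0847])-bay); print(d*1e3)
h=d[2]
T=tool(down(-.21))
print(telemetry.observe()["position"])
# cover origin = TCP - d (in cover frame)
M=np.array([.4922,.002,.004]); C=down(-.21)
tgt=M+C@np.array([d[0],d[1],d[2]])
print(tgt)
rows(tgt+[0,0,.13],T,15)
E
```

```text
[ 0.33211282 -0.23764674  7.54474818]
[0.41444764 0.29028095 0.1777685 ]
[0.49247528 0.00169834 0.01154475]
15 rows [3.5, -19.4, 4.7] [0.0243, 0.0347, -0.0066] tot deg 36.8
```

arm_command:
  series:
    - [3.5, -10, 4.5, 0.024, 0.035, -0.007]
    - [3.5, -19.5, 4.5, 0.024, 0.035, -0.007]
    - [3.5, -19.5, 4.5, 0.024, 0.035, -0.007]
    - [3.5, -19.5, 4.5, 0.024, 0.035, -0.007]
    - [3.5, -19.5, 4.5, 0.024, 0.035, -0.007]
    - [3.5, -19.5, 4.5, 0.024, 0.035, -0.007]
    - [3.5, -19.5, 4.5, 0.024, 0.035, -0.007]
    - [3.5, -19.5, 4.5, 0.024, 0.035, -0.007]

```text
t: 5.55
position: [0.469, 0.1461, 0.1614]
tool_rot: [0.019, 0.618, -0.009, 0.786]
wrist_force: [0.0, -0.1, -1.3]
gripper_width: 0.606
```

arm_command:
  series:
    - [3.5, -19.5, 4.5, 0.024, 0.035, -0.007]
    - [3.5, -19.5, 4.5, 0.024, 0.035, -0.007]
    - [3.5, -19.5, 4.5, 0.024, 0.035, -0.007]
    - [3.5, -19.5, 4.5, 0.024, 0.035, -0.007]
    - [3.5, -19.5, 4.5, 0.024, 0.035, -0.007]
    - [3.5, -19.5, 4.5, 0.024, 0.035, -0.007]
    - [0, 0, 0, 0, 0, 0]
    - [0, 0, 0, 0, 0, 0]

```text
t: 6.22
position: [0.4872, 0.0275, 0.143]
tool_rot: [0.063, 0.694, -0.068, 0.714]
wrist_force: [0.4, 0.7, -0.2]
gripper_width: 0.609
```

```bash
python3 - <<'E'
from plan import *
from rig import cams
import cv2
st=telemetry.observe();print(st["gripper_width"]*85,st["wrist_force"],st["position"])
s=cams.snapshot("wrist")
cv2.imwrite("pics/w6.png",cv2.resize(s["image"][...,::-1],(768,576),interpolation=cv2.INTER_CUBIC))
T=tool(down(-.21)); tgt=np.array([.4925,.0017,.0115])
rows(tgt+[0,0,.03],T,6)
E
```

```text
51.805958763786705 [ 0.41426437  0.72580844 -0.22360895] [0.48715279 0.02747089 0.14304211]
6 rows [17.0, -4.1, 1.5] [0.0043, 0.0047, 0.0005] tot deg 2.2
```

View pics/w6.png

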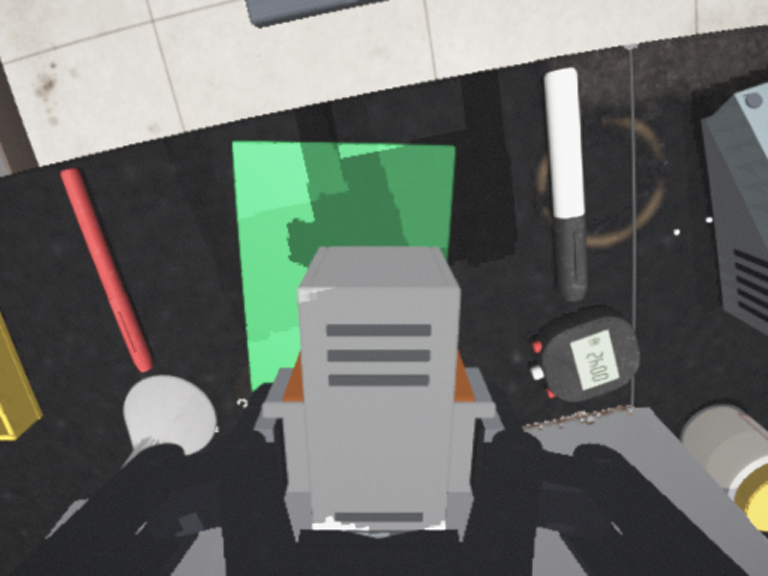

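arm_command:
  series:
    - [17, -4, 1.5, 0.004, 0.005, 0]
    - [17, -4, 1.5, 0.004, 0.005, 0]
    - [17, -4, 1.5, 0.004, 0.005, 0]
    - [17, -4, 1.5, 0.004, 0.005, 0]
    - [17, -4, 1.5, 0.004, 0.005, 0]
    - [17, -4, 1.5, 0.004, 0.005, 0]
    - [0, 0, 0, 0, 0, 0]
    - [0, 0, 0, 0, 0, 0]

```text
t: 6.93
position: [0.4921, 0.0034, 0.0422]
tool_rot: [0.072, 0.704, -0.074, 0.703]
wrist_force: [-0.4, -0.2, -0.1]
gripper_width: 0.607
```

```bash
python3 - <<'E'
from plan import *
T=tool(down(-.21)); tgt=np.array([.4925,.0017,.0115])
rows(tgt+[0,0,.002],T,1)
E
```

```text
1 rows [28.7, -1.5, 0.8] [0.0037, -0.0019, 0.0026] tot deg 0.3
```

arm_command:
  series:
    - [8, -0.5, 0.5, 0.003, -0.002, 0.002]
    - [8, -0.5, 0, 0, 0, 0]
    - [6, 0, 0, 0, 0, 0]
    - [3, 0, 0, 0, 0, 0]
    - [2, 0, 0, 0, 0, 0]
    - [0, 0, 0, 0, 0, 0]
    - [0, 0, 0, 0, 0, 0]

```text
t: 7.52
position: [0.4932, 0.0016, 0.0157]
tool_rot: [0.074, 0.702, -0.074, 0.704]
wrist_force: [-0.1, -0.0, -1.4]
gripper_width: 0.607
```

arm_command:
  series:
    - [1, 0, 0, 0, 0, 0]
    - [0, 0, 0, 0, 0, 0]
    - [0, 0, 0, 0, 0, 0]

```text
t: 7.77
position: [0.4933, 0.0016, 0.0148]
tool_rot: [0.074, 0.702, -0.074, 0.704]
wrist_force: [-1.1, 1.1, -0.6]
gripper_width: 0.608
```

arm_command:
  series:
    - [1, 0, 0, 0, 0, 0]
    - [0, 0, 0, 0, 0, 0]
    - [0, 0, 0, 0, 0, 0]

```text
t: 8.02
position: [0.4931, 0.0016, 0.0137]
tool_rot: [0.074, 0.703, -0.074, 0.704]
wrist_force: [0.5, -0.2, -0.7]
gripper_width: 0.605
```

arm_command:
  series:
    - [1, 0, 0, 0, 0, 0]
    - [0, 0, 0, 0, 0, 0]
    - [0, 0, 0, 0, 0, 0]

```text
t: 8.27
position: [0.4931, 0.0016, 0.0126]
tool_rot: [0.074, 0.703, -0.074, 0.704]
wrist_force: [0.2, -0.3, -1.2]
gripper_width: 0.605
```

arm_command:
  series:
    - [1, 0, 0, 0, 0, 0]
    - [0, 0, 0, 0, 0, 0]
    - [0, 0, 0, 0, 0, 0]

```text
t: 8.52
position: [0.4933, 0.0016, 0.012]
tool_rot: [0.074, 0.702, -0.074, 0.704]
wrist_force: [-1.3, -0.0, 3.9]
gripper_width: 0.605
```

It's touching the mat (+3.9 N), so I'll release.

arm_command:
  series:
    - [0, 0, 0, 0, 0, 0]
    - [0, 0, 0, 0, 0, 0]
    - [0, 0, 0, 0, 0, 0]
    - [0, 0, 0, 0, 0, 0]
    - [0, 0, 0, 0, 0, 0]
    - [0, 0, 0, 0, 0, 0]
  claw: -1

```text
t: 9.02
position: [0.4932, 0.0016, 0.0117]
tool_rot: [0.074, 0.703, -0.074, 0.704]
wrist_force: [1.5, 0.8, 0.5]
gripper_width: 0.999
```

arm_command:
  series:
    - [-8, 0, 0, 0, 0, 0]
    - [-15, 0, 0, 0, 0, 0]
    - [-20, 0, 0, 0, 0, 0]
    - [-25, 0, 0, 0, 0, 0]
    - [-25, 0, 0, 0, 0, 0]
    - [-25, 0, 0, 0, 0, 0]
    - [-20, 0, 0, 0, 0, 0]
    - [-15, 0, 0, 0, 0, 0]

```text
t: 9.68
position: [0.4934, 0.0017, 0.1675]
tool_rot: [0.074, 0.701, -0.074, 0.705]
wrist_force: [0.2, -0.1, -0.7]
gripper_width: 1.003
```

```bash
python3 - <<'E'
from plan import *
from rig import cams
import cv2
st=telemetry.observe();print(st["gripper_width"]*85,st["wrist_force"],st["position"])
s=cams.snapshot("wrist")
cv2.imwrite("pics/w7.png",cv2.resize(s["image"][...,::-1],(768,576),interpolation=cv2.INTER_CUBIC))
P=panel(); bay=np.r_[DR,.078]
rows(bay+P[:,2]*.13,tool(P),15)
E
```

```text
85.22544959576761 [ 0.19581628 -0.08388609 -0.72408395] [0.49344787 0.00170578 0.16745155]
15 rows [-2.7, 19.1, -6.2] [-0.0243, -0.0338, 0.0065] tot deg 36.2
```

View pics/w7.png

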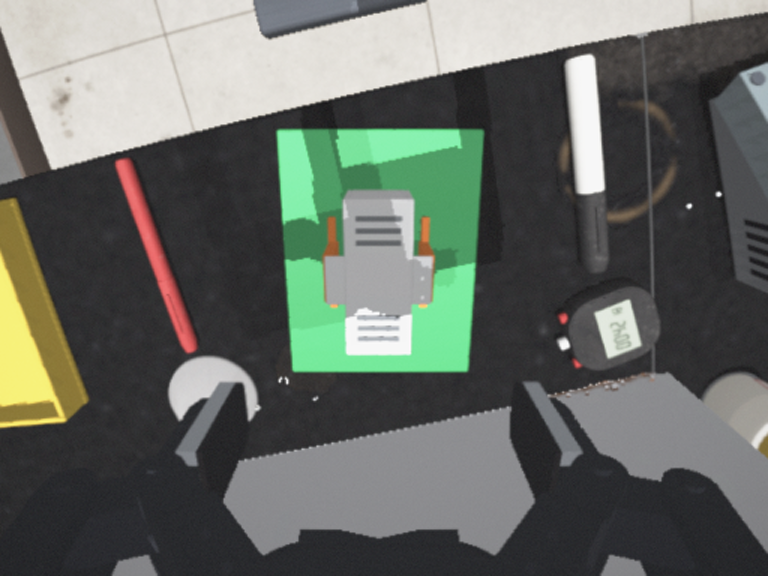

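The cover lies level and centred on the mat at about (380,270). Back to the bay.

arm_command:
  series:
    - [-3, 10, -6, -0.024, -0.034, 0.006]
    - [-3, 19.5, -6, -0.024, -0.034, 0.006]
    - [-3, 19.5, -6, -0.024, -0.034, 0.006]
    - [-3, 19.5, -6, -0.024, -0.034, 0.006]
    - [-3, 19.5, -6, -0.024, -0.034, 0.006]
    - [-3, 19.5, -6, -0.024, -0.034, 0.006]
    - [-3, 19.5, -6, -0.024, -0.034, 0.006]
    - [-3, 19.5, -6, -0.024, -0.034, 0.006]

```text
t: 10.4
position: [0.4597, 0.1537, 0.1848]
tool_rot: [0.012, 0.602, 0.001, 0.798]
wrist_force: [0.5, 0.2, 0.8]
gripper_width: 1.004
```

arm_command:
  series:
    - [-3, 19.5, -6, -0.024, -0.034, 0.006]
    - [-3, 19.5, -6, -0.024, -0.034, 0.006]
    - [-3, 19.5, -6, -0.024, -0.034, 0.006]
    - [-3, 19.5, -6, -0.024, -0.034, 0.006]
    - [-3, 19.5, -6, -0.024, -0.034, 0.006]
    - [-3, 19.5, -6, -0.024, -0.034, 0.006]
    - [-3, 19.5, -6, -0.024, -0.034, 0.006]
    - [0, 0, 0, 0, 0, 0]

```text
t: 11.07
position: [0.4034, 0.288, 0.1897]
tool_rot: [-0.043, 0.501, 0.069, 0.862]
wrist_force: [0.6, -0.6, -0.2]
gripper_width: 0.997
```

```bash
python3 - <<'E'
from plan import *
P=panel(); bay=np.r_[DR,.078]
rows(bay+P[:,2]*.10,tool(P),3)
E
```

```text
3 rows [10.3, 0.2, 1.2] [0.0007, -0.0024, 0.0018] tot deg 0.5
```

arm_command:
  series:
    - [10, 0, 1, 0.001, -0.002, 0.002]
    - [10, 0.5, 1, 0.001, -0.002, 0.002]
    - [10, 0, 1.5, 0, -0.003, 0.001]
    - [0, 0, 0, 0, 0, 0]
    - [0, 0, 0, 0, 0, 0]

```text
t: 11.48
position: [0.4232, 0.2886, 0.1656]
tool_rot: [-0.04, 0.499, 0.067, 0.863]
wrist_force: [-0.5, -0.0, 0.2]
gripper_width: 1.002
```

```bash
python3 - <<'E'
from plan import *
from rig import cams
from h import proj
import cv2
st=telemetry.observe()
s=cams.snapshot("wrist")
im=cv2.resize(s["image"][...,::-1],(768,576),interpolation=cv2.INTER_CUBIC)
P=panel(); bay=np.r_[DR,.078]
for x in(-.04,.04):
  for y in (-.012,.012):
    u=(proj(s,bay+P@np.array([x,y,.037]),st)[0]+.5)*1.5; cv2.circle(im,tuple(int(i) for i in u),3,(255,0,255),1)
cv2.imwrite("pics/w8.png",im)
rows(bay+P[:,2]*.010,tool(P),1)
E
```

```text
1 rows [90.6, 3.3, -1.9] [-0.0052, -0.0004, 0.0037] tot deg 0.4
```

View pics/w8.png

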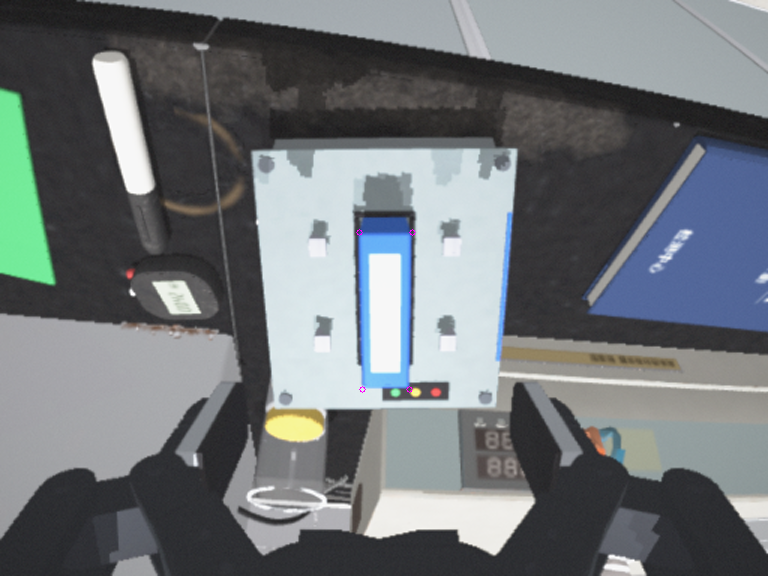

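The projected corners match the cartridge at (360–412, 232–388). I'll descend over it.

arm_command:
  series:
    - [16, 0.8, -0.5, -0.005, 0, 0.004]
    - [16, 0.8, -0.5, 0, 0, 0]
    - [16, 0.8, -0.5, 0, 0, 0]
    - [16, 0.5, -0.5, 0, 0, 0]
    - [16, 0, 0, 0, 0, 0]
    - [11.5, 0, 0, 0, 0, 0]
    - [0, 0, 0, 0, 0, 0]
    - [0, 0, 0, 0, 0, 0]

```text
t: 12.2
position: [0.4663, 0.2991, 0.0859]
tool_rot: [-0.041, 0.498, 0.071, 0.863]
wrist_force: [0.1, -0.2, 0.1]
gripper_width: 1.0
```

```bash
python3 - <<'E'
from plan import *
P=panel(); bay=np.r_[DR,.078]
rows(bay+P[:,2]*.007,tool(P),1)
E
```

```text
1 rows [2.1, -0.2, -0.1] [0.0002, -0.0, -0.0005] tot deg 0.0
```

arm_command:
  series:
    - [1, 0, 0, 0, 0, 0]
    - [0, 0, 0, 0, 0, 0]
    - [0, 0, 0, 0, 0, 0]
    - [0, 0, 0, 0, 0, 0]
    - [0, 0, 0, 0, 0, 0]
    - [0, 0, 0, 0, 0, 0]
    - [0, 0, 0, 0, 0, 0]
    - [0, 0, 0, 0, 0, 0]
  claw: 1
  force: 40

```text
t: 12.87
position: [0.4666, 0.2995, 0.0854]
tool_rot: [-0.04, 0.498, 0.071, 0.863]
wrist_force: [-3.6, -1.7, 4.8]
gripper_width: 0.27
```

arm_command:
  series:
    - [-2, 0, 0, 0, 0, 0]
    - [-3, 0, 0, 0, 0, 0]
    - [-4, 0, 0, 0, 0, 0]
    - [-6, 0, 0, 0, 0, 0]
    - [-8, 0, 0, 0, 0, 0]
    - [-12, 0, 0, 0, 0, 0]
    - [-15, 0, 0, 0, 0, 0]
    - [-15, 0, 0, 0, 0, 0]

```text
t: 13.53
position: [0.4339, 0.2938, 0.1414]
tool_rot: [-0.041, 0.499, 0.071, 0.863]
wrist_force: [0.3, -0.3, -0.9]
gripper_width: 0.273
```

```bash
python3 - <<'E'
from plan import *
from rig import cams
import cv2
st=telemetry.observe();print(st["gripper_width"]*85,st["wrist_force"],st["position"])
s=cams.snapshot("wrist")
cv2.imwrite("pics/w9.png",cv2.resize(s["image"][...,::-1],(768,576),interpolation=cv2.INTER_CUBIC))
E
```

```text
23.198357059470833 [ 0.33504088 -0.25375512 -0.8707504 ] [0.4338836  0.29376382 0.14135761]
```

View pics/w9.png

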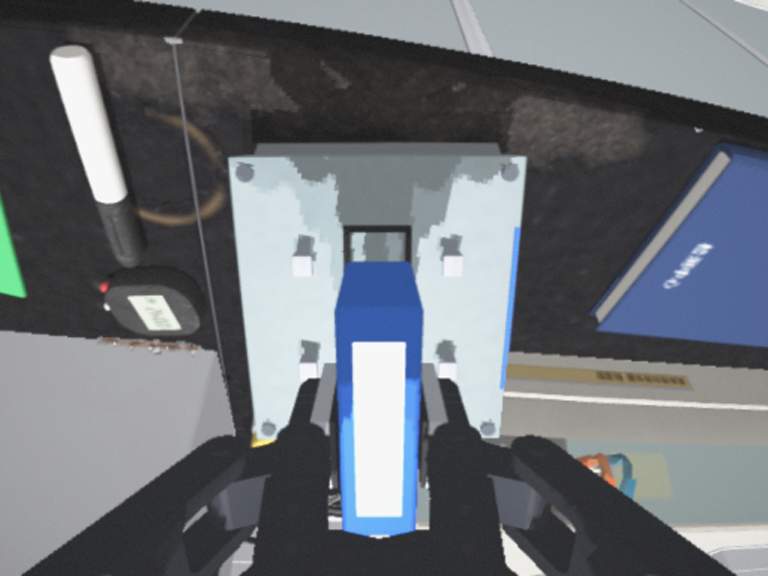

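The cartridge is out and firmly held (23 mm opening). I'll carry it high to the tray.

```bash
python3 - <<'E'
from plan import *
P=panel(); bay=np.r_[DR,.078]
print(P.T@(np.array([.4666,.2995,.0854])-bay)*1e3)
st=telemetry.observe()
up=st["position"]+[0,0,.04]; R0=Rot.from_quat(st["tool_rot"]).as_matrix()
print((R0.T@[0,0,.04]*1e3).round(1))
T=tool(down(-.077))
rows(np.array([.4705,-.2996,.19]),T,30,P0=(up,R0))
E
```

```text
[0.09685243 0.58289801 8.48886621]
[-34.6   0.1  20.1]
30 rows [-0.4, -19.9, 0.4] [0.0078, 0.0174, -0.0022] tot deg 33.1
```

arm_command:
  series:
    - [-12, 0, 7, 0, 0, 0]
    - [-12, 0, 7, 0, 0, 0]
    - [-11, -5, 6, 0, 0, 0]
    - [-0.5, -12, 0.5, 0.008, 0.017, -0.002]
    - [-0.5, -20, 0.5, 0.008, 0.017, -0.002]
    - [-0.5, -20, 0.5, 0.008, 0.017, -0.002]
    - [-0.5, -20, 0.5, 0.008, 0.017, -0.002]
    - [-0.5, -20, 0.5, 0.008, 0.017, -0.002]

```text
t: 14.25
position: [0.4495, 0.1973, 0.1841]
tool_rot: [-0.029, 0.536, 0.055, 0.842]
wrist_force: [0.5, 0.7, -1.8]
gripper_width: 0.277
```

arm_command:
  series:
    - [-0.5, -20, 0.5, 0.008, 0.017, -0.002]
    - [-0.5, -20, 0.5, 0.008, 0.017, -0.002]
    - [-0.5, -20, 0.5, 0.008, 0.017, -0.002]
    - [-0.5, -20, 0.5, 0.008, 0.017, -0.002]
    - [-0.5, -20, 0.5, 0.008, 0.017, -0.002]
    - [-0.5, -20, 0.5, 0.008, 0.017, -0.002]
    - [-0.5, -20, 0.5, 0.008, 0.017, -0.002]
    - [-0.5, -20, 0.5, 0.008, 0.017, -0.002]

```text
t: 14.92
position: [0.4669, 0.038, 0.1869]
tool_rot: [-0.01, 0.593, 0.029, 0.804]
wrist_force: [0.8, 0.2, -1.2]
gripper_width: 0.275
```

arm_command:
  series:
    - [-0.5, -20, 0.5, 0.008, 0.017, -0.002]
    - [-0.5, -20, 0.5, 0.008, 0.017, -0.002]
    - [-0.5, -20, 0.5, 0.008, 0.017, -0.002]
    - [-0.5, -20, 0.5, 0.008, 0.017, -0.002]
    - [-0.5, -20, 0.5, 0.008, 0.017, -0.002]
    - [-0.5, -20, 0.5, 0.008, 0.017, -0.002]
    - [-0.5, -20, 0.5, 0.008, 0.017, -0.002]
    - [-0.5, -20, 0.5, 0.008, 0.017, -0.002]

```text
t: 15.58
position: [0.4746, -0.1219, 0.1886]
tool_rot: [0.009, 0.647, 0.003, 0.762]
wrist_force: [0.4, 0.2, -1.7]
gripper_width: 0.271
```

```bash
python3 - <<'E'
from plan import *
st=telemetry.observe();print(st["gripper_width"]*85,st["joint_pos"].round(2))
rows(np.array([.4705,-.2996,.15]),tool(down(-.077)),8)
E
```

```text
23.048757252198314 [-0.32  0.15  1.92  0.08  0.92 -1.92]
8 rows [4.6, -22.3, -0.1] [0.0084, 0.0203, -0.0029] tot deg 10.1
```

arm_command:
  series:
    - [4.5, -22, 0, 0.008, 0.02, -0.003]
    - [4.5, -22, 0, 0.008, 0.02, -0.003]
    - [4.5, -22, 0, 0.008, 0.02, -0.003]
    - [4.5, -22, 0, 0.008, 0.02, -0.003]
    - [4.5, -22, 0, 0.008, 0.02, -0.003]
    - [4.5, -22, 0, 0.008, 0.02, -0.003]
    - [4.5, -22, 0, 0.008, 0.02, -0.003]
    - [4.5, -15, 0, 0.008, 0.02, -0.003]

```text
t: 16.25
position: [0.4721, -0.2913, 0.1506]
tool_rot: [0.026, 0.706, -0.027, 0.707]
wrist_force: [0.6, 0.4, -1.9]
gripper_width: 0.271
```

arm_command:
  series:
    - [0, 0, 0, 0, 0, 0]
    - [0, 0, 0, 0, 0, 0]

```text
t: 16.42
position: [0.4721, -0.2894, 0.1505]
tool_rot: [0.026, 0.706, -0.026, 0.707]
wrist_force: [1.2, 0.4, -0.8]
gripper_width: 0.275
```

```bash
python3 - <<'E'
from plan import *
from rig import cams
import cv2
st=telemetry.observe();print(st["gripper_width"]*85)
s=cams.snapshot("wrist")
cv2.imwrite("pics/w10.png",cv2.resize(s["image"][...,::-1],(768,576),interpolation=cv2.INTER_CUBIC))
rows(np.array([.4705,-.2996,.04]),tool(down(-.077)),8)
E
```

```text
23.346134680505816
8 rows [13.9, -1.4, -0.1] [0.0004, 0.0003, -0.0] tot deg 0.3
```

View pics/w10.png

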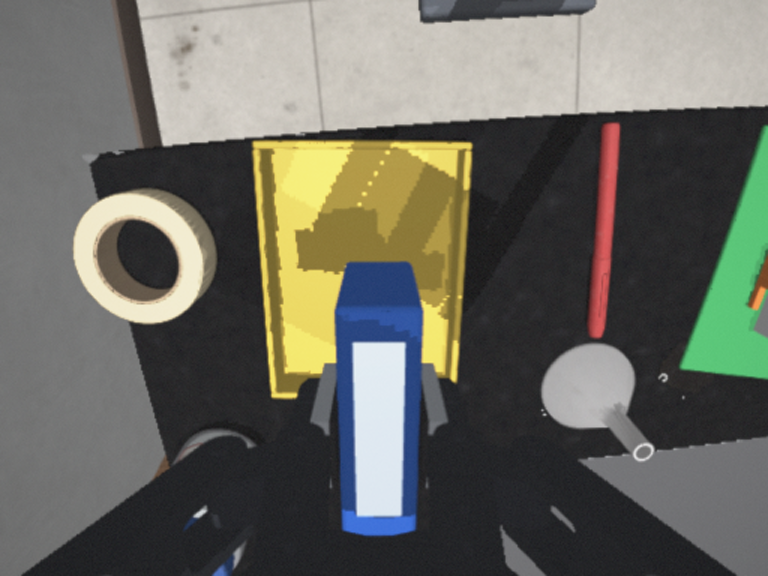

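The cartridge is above the tray, whose walls are at (255–470, 143–395). I'll shift about 11 mm and lower it.

arm_command:
  series:
    - [14, -2, 0, 0, 0, 0]
    - [14, -2, 0, 0, 0, 0]
    - [14, -2, 0, 0, 0, 0]
    - [14, -2, 0, 0, 0, 0]
    - [14, -2, 0, 0, 0, 0]
    - [14, -1, 0, 0, 0, 0]
    - [13, 0, 0, 0, 0, 0]
    - [13, 0, 0, 0, 0, 0]

```text
t: 17.13
position: [0.472, -0.2992, 0.0413]
tool_rot: [0.025, 0.705, -0.026, 0.708]
wrist_force: [0.2, 0.5, -0.7]
gripper_width: 0.27
```

arm_command:
  series:
    - [6, 0, 0, 0, 0, 0]
    - [4, 0, 0, 0, 0, 0]
    - [3, 0, 0, 0, 0, 0]
    - [0, 0, 0, 0, 0, 0]
    - [0, 0, 0, 0, 0, 0]

```text
t: 17.55
position: [0.4722, -0.3004, 0.029]
tool_rot: [0.025, 0.705, -0.026, 0.708]
wrist_force: [0.1, -0.8, -0.8]
gripper_width: 0.273
```

arm_command:
  series:
    - [1, 0, 0, 0, 0, 0]
    - [0, 0, 0, 0, 0, 0]
    - [0, 0, 0, 0, 0, 0]

```text
t: 17.8
position: [0.4721, -0.3005, 0.0277]
tool_rot: [0.025, 0.705, -0.026, 0.708]
wrist_force: [-0.0, -0.4, -1.1]
gripper_width: 0.273
```

arm_command:
  series:
    - [2, 0, 0, 0, 0, 0]
    - [0, 0, 0, 0, 0, 0]
    - [0, 0, 0, 0, 0, 0]

```text
t: 18.05
position: [0.4718, -0.3004, 0.0253]
tool_rot: [0.026, 0.705, -0.026, 0.708]
wrist_force: [0.3, -0.7, -1.3]
gripper_width: 0.277
```

arm_command:
  series:
    - [1, 0, 0, 0, 0, 0]
    - [0, 0, 0, 0, 0, 0]
    - [0, 0, 0, 0, 0, 0]

```text
t: 18.3
position: [0.4719, -0.3004, 0.0243]
tool_rot: [0.026, 0.705, -0.026, 0.708]
wrist_force: [-0.4, 0.3, -1.0]
gripper_width: 0.275
```

arm_command:
  series:
    - [1, 0, 0, 0, 0, 0]
    - [0, 0, 0, 0, 0, 0]
    - [0, 0, 0, 0, 0, 0]

```text
t: 18.55
position: [0.4721, -0.3005, 0.0237]
tool_rot: [0.025, 0.705, -0.026, 0.708]
wrist_force: [-0.1, 0.3, 2.1]
gripper_width: 0.277
```

It's touching the tray floor, so I'll open part-way to stay clear of the tray walls.

arm_command:
  series:
    - [0, 0, 0, 0, 0, 0]
    - [0, 0, 0, 0, 0, 0]
    - [0, 0, 0, 0, 0, 0]
    - [0, 0, 0, 0, 0, 0]
    - [0, 0, 0, 0, 0, 0]
  claw: 0

```text
t: 18.97
position: [0.4719, -0.3004, 0.0234]
tool_rot: [0.026, 0.705, -0.026, 0.708]
wrist_force: [-0.4, -0.0, -0.2]
gripper_width: 0.497
```

arm_command:
  series:
    - [-5, 0, 0, 0, 0, 0]
    - [-10, 0, 0, 0, 0, 0]
    - [-20, 0, 0, 0, 0, 0]
    - [-25, 0, 0, 0, 0, 0]
    - [-25, 0, 0, 0, 0, 0]
    - [-25, 0, 0, 0, 0, 0]
    - [-25, 0, 0, 0, 0, 0]
    - [-15, 0, 0, 0, 0, 0]

```text
t: 19.63
position: [0.4723, -0.3009, 0.1774]
tool_rot: [0.025, 0.704, -0.027, 0.71]
wrist_force: [0.2, -0.8, 0.7]
gripper_width: 0.498
```

```bash
python3 - <<'E'
from plan import *
from rig import cams
import cv2
st=telemetry.observe();print(st["gripper_width"]*85,st["wrist_force"],st["position"])
s=cams.snapshot("wrist")
cv2.imwrite("pics/w11.png",cv2.resize(s["image"][...,::-1],(768,576),interpolation=cv2.INTER_CUBIC))
s=cams.snapshot("side")
cv2.imwrite("pics/s11.png",cv2.resize(s["image"][140:300,140:420,::-1],None,fx=2.8,fy=2.8,interpolation=cv2.INTER_CUBIC))
E
```

```text
42.333626374480744 [ 0.22769816 -0.84242554  0.67094663] [ 0.47233336 -0.3008633   0.17744898]
```

View pics/w11.png

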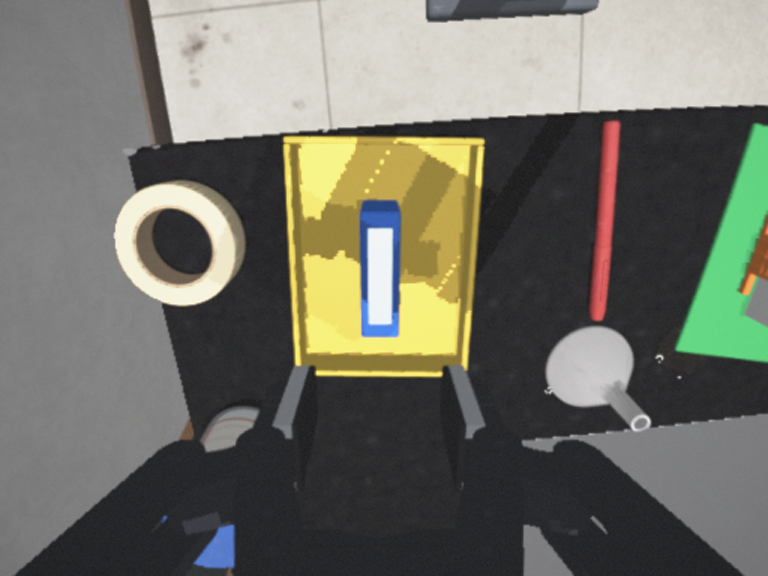

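View pics/s11.png

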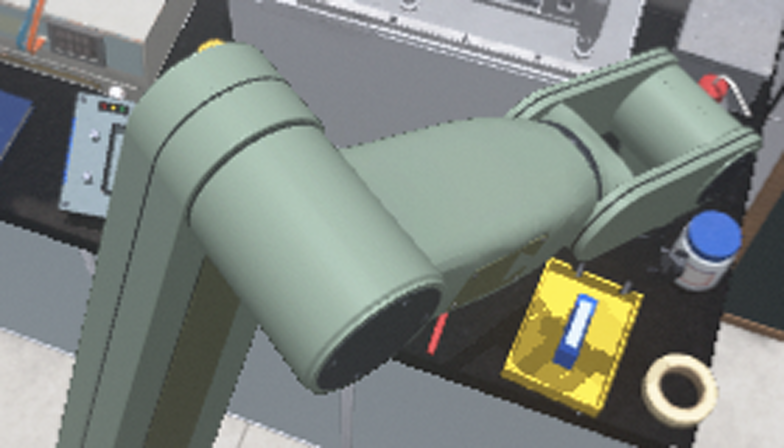

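The cartridge stands upright in the centre of the tray at (380,270) in the wrist view, the gripper is clear, and the nearby bystanders look unmoved. I'll hand the job in.

```bash
python3 -c "
from rig import ticket,telemetry
print(ticket.job_done()); print(telemetry.observe()['t'])"
```

```text
the job is handed in; nothing more can be done
None
the job is handed in; nothing more can be done
```

The job is handed in at about 20 s of the 69 s allowed; the system gave no verdict.

- **Cover:** I squeezed both tabs (gripper opening about 52 mm), lifted the cover straight off the panel while the cartridge stayed in the bay, and laid it open side down on the mat. I lowered it until the wrist force showed contact (+3.9 N) before letting go. A wrist picture afterwards showed it flat and near the mat's centre.
- **Cartridge:** I pulled it out along the panel's normal and set it upright in the tray, again lowering until contact (+2.1 N). I opened the fingers only part-way so they would miss the tray walls. A wrist picture showed it standing in the middle of the tray.
- **Final state:** The gripper was open, about 15 cm above the tray, with wrist force near zero.
- **Bystanders:** None was seen to move in the pictures I took, but I did not measure them again at the end. In the last side view the arm hid the mat, so the cover's final position rests on the earlier wrist picture.

No check failed. The first bench-camera fit of the dryer was about 3 mm off the wrist-camera fit; I used the wrist fit.

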